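# Check pull on the bench force meter

### The job

Give the bench force meter its check pull with the spring gauge that has the T handle: take that gauge out of the rack by its T handle, put its foot into the meter's bayonet socket with the two lugs through the two slots until the collar sits flush on the socket, and turn it clockwise (seen from above) to its stop so that it is locked. Then draw the T handle straight up against the spring until the lower edge of the dark ring on the rod is level with the rim of the tube, never running the rod out to its end stop, and finish still holding it there, gauge upright and locked. Leave the slim gauge and the other things on the bench where they are.

Things in the scene. Friction and masses are not known exactly. Their poses are not given: they have to be found in the camera images.
- gauge: Spring gauge with T handle, 0.14 kg, upright in a well of the rack. Origin: centre of its foot's underside; z up the tube; x along the T bar and the two lugs (half a turn is the same). Foot 22 mm diameter, tapered at the bottom 5 mm; lugs 8 mm wide, reaching 18 mm from the axis, at heights 8.5 to 14.5 mm; aluminium tube 27 mm diameter, rim at height 130 mm; top of the T at 170 mm.
- collar (a point): On the gauge's axis at the underside of its 42 mm diameter collar, 24 mm above the foot's underside; axes as the gauge's. When fully seated the collar rests on the socket's lip, so this point meets point socket_mouth.
- lug_tip (a point): Tip of one of the gauge's two lugs, 18 mm from the axis, 11.5 mm above the foot's underside; axes as the gauge's. In the socket, a gauge that is locked has it turned clockwise of the slot by which it entered.
- t_handle (a point): Centre of the T bar, moving with the rod; axes as the gauge's. Black bar 54 mm long (x), 13 mm wide (y, pinch across this), 20 mm high. With the rod in it is 160 mm above the foot's underside; the bar's underside is 20 mm above the tube's rim. The rod cannot turn in the tube and the spring carries the gauge's weight, so the gauge can be lifted, pushed down and turned by the bar.
- gauge_rod (a joint): How far the rod is drawn out of the tube, m. 0: in, as the spring keeps it; 0.045: the lower edge of the 4 mm high dark ring on the steel rod is level with the tube's rim; 0.062: end stop. The pull grows from about 4 N at first to 9.4 N at the ring; let go, the spring draws the rod in.
- meter: Bench force meter, fixed: grey housing 160 mm (x) by 110 mm (y), 34 mm high, sloped black display panel at its front (-x) end, round bayonet socket (56 mm across) on top towards the back. Origin: centre of the underside; x from the display to the back, z up.
- socket_mouth (a point): Centre of the socket's mouth at the top of its lip, 62 mm above the bench; axes as the meter's. Bore 26 mm diameter with two slots 14 mm wide along the meter's x, to 20.5 mm from the centre; inside 25 mm deep. The gauge enters with its x along the meter's x, collar down to the lip, then turns clockwise from above 62 degrees to the stop, lugs under the 8 mm lip with 1.5 mm of play up and down.
- rack: Grey rack, fixed, 78 mm (x) by 192 mm (y), 30 mm high; two wells 40 mm in diameter and 22 mm deep (floor 8 mm above the bench), 55 mm either side of its origin along y. Origin: centre of the underside. One well holds the gauge, the other the slim gauge.
- slim_gauge: The other gauge, to be left alone, loose in the other well: slimmer (tube 19 mm diameter) and shorter (120 mm), with a round knob instead of a T handle. Origin: centre of the underside of its foot.
- tape: Roll of tape, 102 mm across, 25 mm high, loose, lying behind the work. Origin: centre of its underside.
- bench_timer: Small timer, 64 mm wide, 62 mm high, loose, standing behind the meter. Origin: centre of its underside.
- syringe: 10 ml syringe, 173 mm long, loose, lying on the bench near the front edge. Origin: centre of its underside.
- tweezers: Micro forceps, 120 mm long, 9 mm high, loose, lying on the bench near the front edge. Origin: centre of its underside.

How it is judged (in metres and radians):
On the way, in this order (a step that is already met when the one before it is completed fails the run):
1. the gauge sits in the socket, collar down on the lip, turned into lock, rod still in (horizontal distance between collar and socket_mouth below 0.004 m and z of collar in the frame of socket_mouth below 0.005 m and angle between the x axis of gauge and the x axis of meter, either way round above 0.82 rad and ((x of lug_tip in the frame of socket_mouth above 0 m and y of lug_tip in the frame of socket_mouth below -0.009 m) or (x of lug_tip in the frame of socket_mouth below 0 m and y of lug_tip in the frame of socket_mouth above 0.009 m)) and angle between gauge's own z axis and vertical below 0.1 rad and value of joint gauge_rod below 0.015 m), for 0.2 s.
2. the rod is drawn out to the ring (value of joint gauge_rod between 0.041 and 0.049 m), for 0.5 s.
At the end, for the whole second after the job is handed in: Gauge locked in the socket (collar within 4 mm of its axis and 5 mm of the lip, turned clockwise 47 degrees or more, upright within 6 degrees), fingers holding the T handle with the rod drawn out 45 mm, give or take 4 mm, the pull borne by the socket, all through the last second (all of step 2 and horizontal distance between collar and socket_mouth below 0.004 m and z of collar in the frame of socket_mouth below 0.005 m and angle between the x axis of gauge and the x axis of meter, either way round above 0.82 rad and ((x of lug_tip in the frame of socket_mouth above 0 m and y of lug_tip in the frame of socket_mouth below -0.009 m) or (x of lug_tip in the frame of socket_mouth below 0 m and y of lug_tip in the frame of socket_mouth above 0.009 m)) and angle between gauge's own z axis and vertical below 0.1 rad and contact force between the fingers and gauge above 2 N and contact force between gauge and meter above 2 N); the arm keeps its last pose, push and grip.
It fails at once if the rod was run out towards its end stop (more than 57 mm) (value of joint gauge_rod above 0.057 m).
It fails at once if the slim gauge was disturbed (distance of slim_gauge from where it was at the start of the episode above 0.02 m or angle between slim_gauge's own z axis and vertical above 0.3 rad).
It fails at once if another thing on the bench was disturbed (distance of any of tape, bench_timer, syringe, tweezers from where it was at the start of the episode above 0.03 m).
It also fails if it takes over 51 s, if anything falls off the work surface, if the arm or the gripper's body presses on something with over 40 N, if the wrist force passes 120 N, or if a joint passes its speed limit or range.

### The arm

A 6-joint arm with a two-finger parallel gripper is mounted at the origin on a cart in front of the work surface, level with it; the furniture and walls round the work are solid. World frame = base frame: x ahead of the robot, y to its left, z up, the work surface at z = 0. Lengths are in mm, angles in rad, forces in N, time in s.
With the tool pointing down it reaches from about 400 to 925 mm from the base axis. Payload 12.5 kg.
Tool frame: the origin (TCP) lies at the very end of the fingers, on their centre line; the grasp point (between the pads) lies 19 mm behind it; z points along the fingers, y is the line along which they close (so a half turn about z gives the same grasp; the last joint's range is limited). The gripper opens to 95 mm and grips with 3 to 60 N. Pads are 20 mm wide; open, the fingers measure 119 mm over their backs; the gripper's body (75 mm by 180 mm) begins 59 mm behind the grasp point.
Start: joints at [-1.216, 0.491, 1.559, -0, 1.092, -0.106], TCP at [277.94, -559.818, 214.661] pointing down, gripper open.
Joint ranges: [-3.1, 3.1], [-0.84, 2.19], [0.05, 2.79], [-1.13, 4.28], [0.06, 2.93], [-2.69, 2.69]. Speed limits (rad/s): [2.22, 2.22, 2.79, 3.14, 3.14, 3.14].

### API

Orientations are given as [roll, pitch, yaw] about the fixed x, y, z axes, in that order (R = Rz(yaw) Ry(pitch) Rx(roll)).
In Python, from cell import env, viewer gives the robot as it stands (env), with the cameras (viewer).
- The arm moves only by the tool jog_arm, called after ">>>" as name(argument=value, ...), one argument or row to a line, values as JSON. Schema: {"type":"object","properties":{"motion":{"type":"string"},"only":{"type":"string"},"quiet":{"type":"boolean"},"lines":{"type":"string"}},"required":["motion"],"additionalProperties":false}. motion is a string of 1 to 5 rows, parted by semicolons, with the numbers parted by commas; each row has 5 numbers: dx, dy, dz in parts of the range, where 1.0 means 100 cm, then a turn about the tool's z in shares of 4 rad (1.0 is 4 rad), then the opening from 0.0 (shut) to 1.0 (fully open); each row is the pose to reach, as a shift and turn from the pose commanded when the call began, along the tool's axes at that moment; what a row does not reach only later rows make up. A row lasts 1/12 s, in which the tool goes at most 41.7 mm and 0.125 rad, less where a joint would pass 70% of its speed; a pose out of reach is approached as far as the arm can. The fingers move at their own pace and stop on an object; the grip force is fixed at half the most. Time passes only in rows, so rows that do not move let the fingers close. The tool returns the time, the measured TCP pose, the force, the opening and the grip force at its end. only (a regular expression) keeps the lines of the reply that match it, lines (a string "A,B") keeps lines A to B, and quiet returns only ok. Input that does not fit is refused with a message, and nothing moves.
- env.state(): the state, without advancing time (a new reading comes with each control period).
- viewer.read_camera(name): name is "side" or "top"; returns (picture, depth): 480x640x3 uint8, red, green, blue; 480x640 float32, mm along the optical axis (not along the pixel's ray), 0 where there is no reading.
- viewer.camera_info(name): a dict with "vertical_fov" (degrees; the focal length in pixels is half the picture's height over the tangent of half this angle, whatever the lens; pixels are square), "cx", "cy" (the principal point, pixels), "origin" and "attitude" of the camera in the world. Camera axes: x right, y down, z forward; pixel columns grow to the right and rows downward; lengths in mm; the calibration is good to about 2 mm. A picture is of the moment at which its call begins. camera_info takes no time and is no camera call.
- env.job_done(): hands the job in; it is judged then, once.
The state is a dict: "t": time; "joints": joint angles; "qvel": joint speeds; "tau": joint torques, N m; "eef_pos": TCP position; "tcp_rot": TCP orientation; "ft_force": force on the tool from outside, world axes, zero at the start; "moment": the same for the moment, N m; "opening": opening from 0.0 (shut) to 1.0 (fully open); "grip_force": force on a finger pad.
Only numpy, scipy, OpenCV 4.12 (cv2) and the standard library are available. Lean on these libraries where they do the work, as an engineer would, in place of code of your own. Each camera call takes 0.05 s, during which the arm holds its last target. There are 200 camera calls.

## Working session

There is one attempt and no reset: what is moved stays moved. The work goes in short steps, Python scripts to look and compute and a tool call to move; the robot and the scene stay as the last step left them, time stands still between calls to the robot, and variables do not carry over. Pictures are saved under pics/ and viewed, at most 10 in all, crops included, and the job is handed in when it is done.

```bash
ls; mkdir -p pics
```

Create h.py:
```python
import numpy as np, cv2
from cell import env, viewer
from scipy.spatial.transform import Rotation as R
def cam(n):
    i=viewer.camera_info(n); f=240/np.tan(np.radians(i['vertical_fov'])/2); return i,f
```

Run:
```python
from h import *
for n in("top","side"):
    i,f=cam(n);print(i,f)
    p,d=viewer.read_camera(n);cv2.imwrite(f'pics/{n}0.png',p[...,::-1]);np.savez(f'{n}0.npz',p=p,d=d)
print(env.state())
```

```text
cell.py
pics
{'vertical_fov': 53.38334268936333, 'cx': 316.5238083724426, 'cy': 241.67156698002287, 'origin': array([ 481.44153392,   -6.26335461, 1095.88886887]), 'attitude': array([-3.0744689 , -0.0076744 , -1.56004208])} 477.3597387445781
{'vertical_fov': 47.634363759871995, 'cx': 324.9518203478041, 'cy': 242.64164039188432, 'origin': array([248.30129914, 769.17203838, 504.01715769]), 'attitude': array([-1.99184258, -0.02364645, -2.7215865 ])} 543.7111916612225
{'t': 0.1, 'joints': array([-1.21560024e+00,  4.91507098e-01,  1.55940507e+00, -2.85985334e-05,
        1.09168288e+00, -1.05630510e-01]), 'qvel': array([ 0.00014862, -0.00270085, -0.00044676, -0.00019799, -0.0002676 ,
       -0.00039468]), 'tau': array([ 3.37728947e-03, -6.13619614e+01, -2.58605880e+01,  6.93940907e-02,
        4.69999784e-02, -5.91350295e-05]), 'eef_pos': array([ 277.85086962, -559.5982604 ,  214.10962119]), 'tcp_rot': array([-3.14059318e+00, -8.04619943e-05,  4.60839755e-01]), 'ft_force': array([-0.40560716, -0.51777706,  0.22084697]), 'moment': array([-0.07039294, -0.04767321, -0.00248748]), 'grip_force': 0.0, 'opening': 1.0007551002975317}
```

View pics/top0.png

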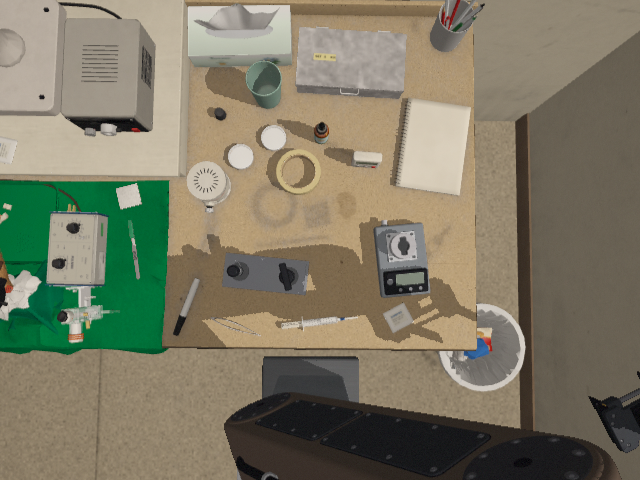

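View pics/side0.png

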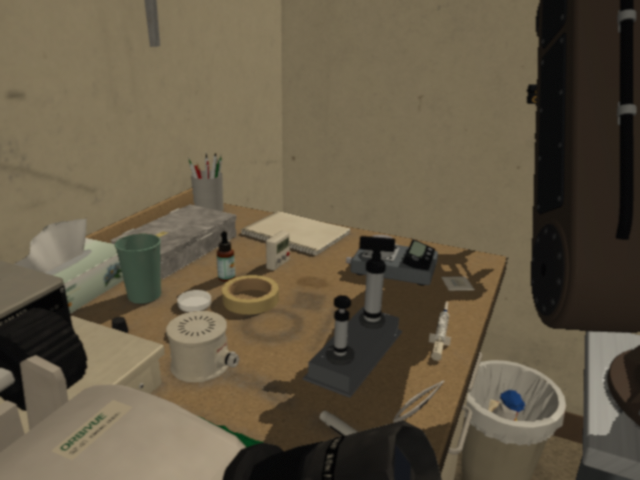

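The top view shows the rack at (265,272) with the knob gauge at (235,271) and the T gauge at (288,275), and the meter with its socket near (403,246). The side view shows the T bar at (377,243). Next I'll measure both from depth and colour.

Add to h.py:
```python
def ray(n,uv):
    i,f=cam(n);uv=np.atleast_2d(np.asarray(uv,float))
    d=np.c_[(uv[:,0]-i['cx'])/f,(uv[:,1]-i['cy'])/f,np.ones(len(uv))]
    return i['origin'],R.from_euler('xyz',i['attitude']).apply(d)
def onplane(n,uv,z):
    o,d=ray(n,uv);return o+d*((z-o[2])/d[:,2])[:,None]
def cloud(n,d):
    v,u=np.mgrid[:480,:640];o,r=ray(n,np.c_[u.ravel(),v.ravel()])
    w=o+r*d.reshape(-1,1);w[d.ravel()==0]=np.nan;return w.reshape(480,640,3)
def pix(n,P):
    i,f=cam(n);c=R.from_euler('xyz',i['attitude']).inv().apply(np.atleast_2d(P)-i['origin'])
    return np.c_[c[:,0]/c[:,2]*f+i['cx'],c[:,1]/c[:,2]*f+i['cy']]
def rect(n,m,z):
    c=max(cv2.findContours(m.astype(np.uint8),cv2.RETR_EXTERNAL,cv2.CHAIN_APPROX_NONE)[0],key=cv2.contourArea)
    w=onplane(n,c[:,0,:],z)[:,:2].astype(np.float32);return cv2.minAreaRect(w),cv2.boundingRect(c)
```

Run:
```python
from h import *
for n in("top","side"):
    a=np.load(n+'0.npz');p,d=a['p'],a['d'];w=cloud(n,d)
    v,u=np.mgrid[:480,:640]
    reg=(w[...,0]>300)&(w[...,0]<600)&(w[...,1]>-300)&(w[...,1]<250)
    m=reg&(w[...,2]>155)&(w[...,2]<200)
    print(n,'T',m.sum(), rect(n,m,178) if m.sum()>5 else 0, np.nanmedian(w[m],0) if m.any() else 0)
    if n=='top':
        bench=np.nanmedian(w[200:210,250:380,2]);print('bench',bench)
        roi=w[225:290,370:435,2];
        for lo,hi in((52,75),(25,45)):
            mm=reg&(w[...,2]>lo)&(w[...,2]<hi)&(u>365)&(u<440);print(lo,mm.sum(),rect(n,mm,62 if lo==52 else 34))
        mm=reg&(w[...,2]>18)&(w[...,2]<45)&(u<330);print('rack',rect(n,mm,30))
        mm=reg&(w[...,2]>110)&(u<262);print('slim',np.nanmedian(w[mm],0),mm.sum())
c=cv2.imread('pics/top0.png');s=cv2.imread('pics/side0.png')
A=cv2.resize(c[215:305,365:440],None,fx=5,fy=5,interpolation=2);B=cv2.resize(c[245:305,215:315],None,fx=4,fy=4,interpolation=2)
o=np.zeros((600,800,3),np.uint8);o[:450,:375]=A;o[:240,380:780]=B
o[250:590,380:780]=cv2.resize(s[225:395,300:500],(400,340),interpolation=2)
cv2.imwrite('pics/z1.png',o)
```

```text
top T 196 (((476.3028259277344, 47.484344482421875), (53.39065933227539, 13.93415641784668), 14.893296241760254), (279, 263, 13, 28)) [475.62309718  47.02660895 177.79433423]
bench 0.2482801978723046
52 693 (((544.8450927734375, -200.32980346679688), (55.050865173339844, 55.7525634765625), 45.21355438232422), (390, 233, 27, 26))
25 2351 (((519.317626953125, -203.4027099609375), (166.85841369628906, 110.31031799316406), 6.234883785247803), (374, 222, 57, 76))
rack (((481.2749938964844, 102.51580047607422), (180.10714721679688, 65.87703704833984), 84.62146759033203), (223, 255, 83, 38))
slim [487.17295746 156.87028078 127.58476253] 118
side T 514 (((469.01373291015625, 72.59432220458984), (52.50301742553711, 59.95057678222656), 17.44345474243164), (359, 236, 36, 18)) [474.18300955  54.43759472 171.37366055]
```

View pics/z1.png

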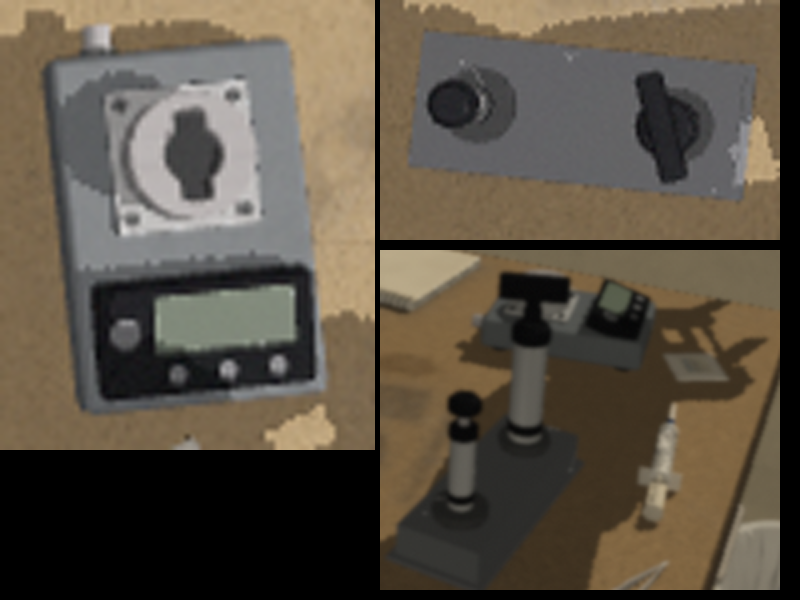

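The zoom shows the socket's slots running along the meter's long axis. The T bar is tilted about 15° and the gauge stands off-centre in its well. I'll refine the socket from its dark opening and work out the grasp move.

Add to h.py:
```python
def go(target,yaw,z):
    "shift in tool axes + turn from the measured pose to TCP (x,y,z), tool x at yaw"
    s=env.state();r=R.from_euler('xyz',s['tcp_rot']);d=np.array([*target,z])-s['eef_pos']
    t=r.inv().apply(d);dy=(s['tcp_rot'][2]-yaw+np.pi/2)%np.pi-np.pi/2
    return np.round(t,1),round(dy,3),np.round(s['eef_pos'],1),round(s['tcp_rot'][2],3)
```

Run:
```python
from h import *
a=np.load('top0.npz');p=a['p'].astype(np.float32);g=p.mean(2)
x0,y0,k=385,228,8
c=cv2.resize(g[y0:y0+36,x0:x0+36],None,fx=k,fy=k,interpolation=cv2.INTER_CUBIC)
for th in(100,120):
    m=(c<th).astype(np.uint8);n,l,st,ce=cv2.connectedComponentsWithStats(m)
    ctr=pix('top',[[545,-200,62]])[0];q=((ctr-[x0,y0]+.5)*k).astype(int);i=l[q[1],q[0]]
    ct=max(cv2.findContours((l==i).astype(np.uint8),0,1)[0],key=cv2.contourArea)[:,0,:]
    uv=(ct+.5)/k-.5+[x0,y0];w=onplane('top',uv,62)[:,:2].astype(np.float32)
    print(th,st[i],cv2.minAreaRect(w))
    mo=cv2.moments(w.reshape(-1,1,2));print(mo['m10']/mo['m00'],mo['m01']/mo['m00'],np.degrees(.5*np.arctan2(2*mo['mu11'],mo['mu20']-mo['mu02'])))
# housing edges: mask without cable
w=cloud('top',a['d']);m=((w[...,2]>22)&(w[...,2]<50)).astype(np.uint8);m[:,:360]=0;m[:,445:]=0;m[:200]=0;m[310:]=0
m=cv2.morphologyEx(m,cv2.MORPH_CLOSE,np.ones((35,35)));m=cv2.morphologyEx(m,cv2.MORPH_OPEN,np.ones((9,9)));print(rect('top',m,34))
print(go((476,47.3),.26,149))
```

```text
100 [ 105   73   92  143 9049] ((544.7130737304688, -202.07017517089844), (24.806570053100586, 38.362998962402344), 74.25082397460938)
544.6125902242329 -202.0539633479476 6.7471678681752145
120 [ 103   69   96  149 9811] ((544.5990600585938, -202.15036010742188), (39.911808013916016, 25.641944885253906), 27.57567596435547)
544.7816216408339 -202.0741128394157 6.448876222309566
(((519.42333984375, -203.3885498046875), (167.20822143554688, 110.68885803222656), 5.998550891876221), (375, 222, 55, 75))
(array([ 447.4, -455.4,   65.6]), np.float64(0.201), array([ 277.9, -559.6,  214.1]), np.float64(0.461))
```

Units first: shifts go in shares of 100 cm and turns go in shares of 4 rad. So -146 mm is -0.146, 144 mm is 0.144, 0.2 rad is 0.05.

>>> jog_arm(
  motion="0.144,-0.146,0,0.025,0.6;0.144,-0.146,0,0.05,0.6;0.144,-0.146,0,0.05,0.6;0.144,-0.146,0,0.05,0.6;0.144,-0.146,0,0.05,0.6",
)

```text
t: 0.52
eef_pos: [342.0, -362.8, 214.4]
tcp_rot: [-3.141, 0.0, 0.26]
ft_force: [1.6, -0.6, 0.6]
opening: 0.706
grip_force: 0.0
```

```bash
python3 -c "
from h import *
print(go((476,47.3),.26,149))"
```

```text
(array([ 235. , -361.7,   65.6]), np.float64(0.0), array([ 342. , -362.8,  214.4]), np.float64(0.26))
```

In the tool's units: -169 mm is -0.169, 110 mm is 0.11.

>>> jog_arm(
  motion="0.11,-0.169,0,0,0.6;0.11,-0.169,0,0,0.6;0.11,-0.169,0,0,0.6;0.11,-0.169,0,0,0.6;0.11,-0.169,0,0,0.6",
  quiet=true,
)

```text
ok
```

>>> jog_arm(
  motion="0.11,-0.169,0,0,0.6;0.11,-0.169,0,0,0.6;0.11,-0.169,0,0,0.6;0.11,-0.169,0,0,0.6;0.11,-0.169,0,0,0.6",
)

```text
t: 1.35
eef_pos: [467.6, 20.9, 214.6]
tcp_rot: [-3.142, 0.0, 0.261]
ft_force: [0.6, -0.5, 0.3]
opening: 0.603
grip_force: 0.0
```

```bash
python3 -c "
from h import *
print(go((476,47.3),.26,149))"
```

```text
(array([ 15. , -23.3,  65.6]), np.float64(0.001), array([467.6,  20.9, 214.6]), np.float64(0.261))
```

>>> jog_arm(
  motion="0.015,-0.023,0,0,0.6;0.015,-0.023,0,0,0.6;0.015,-0.023,0.03,0,0.5;0.015,-0.023,0.066,0,0.5;0.015,-0.023,0.066,0,0.5",
)

```text
t: 1.77
eef_pos: [473.3, 44.2, 144.2]
tcp_rot: [-3.139, 0.008, 0.261]
ft_force: [-0.8, 0.8, -1.1]
opening: 0.506
grip_force: 0.0
```

Run:
```python
from h import *
print(go((476,47.3),.26,149))
p,d=viewer.read_camera('side');c=pix('side',[[476,47.3,168]])[0].astype(int);print(c)
q,_=viewer.read_camera('top');e=pix('top',[[476,47.3,168]])[0].astype(int)
o=np.hstack([cv2.resize(z[y-50:y+50,x-50:x+50],(400,400),interpolation=2) for z,(x,y) in((p,c),(q,e))])
cv2.imwrite('pics/z2.png',o[...,::-1])
```

```text
(array([ 3.3, -2.3, -4.8]), np.float64(0.001), array([473.3,  44.2, 144.2]), np.float64(0.261))
[376 243]
```

View pics/z2.png

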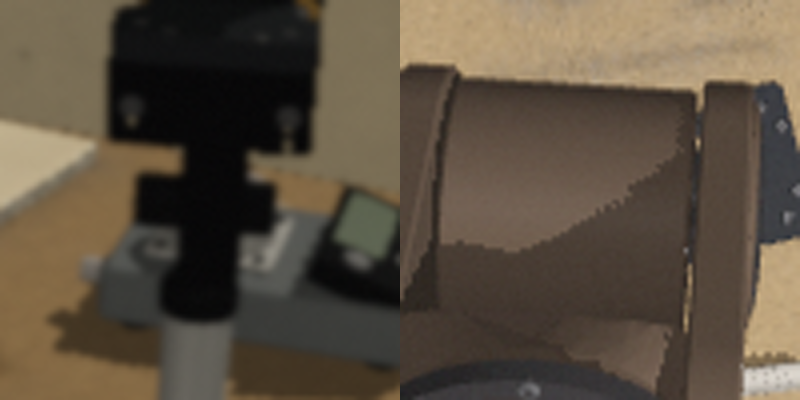

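The side view shows the near finger over the middle of the T bar (bar 138–275, finger 183–243 in the crop). I'll close on it.

>>> jog_arm(
  motion="0,0,0,0,0.5;0,0,0,0,0.5;0,0,0,0,0;0,0,0,0,0;0,0,0,0,0",
)

```text
t: 2.28
eef_pos: [476.2, 44.3, 149.3]
tcp_rot: [3.141, -0.001, 0.261]
ft_force: [-0.1, 0.2, 0.1]
opening: 0.348
grip_force: 0.0
```

>>> jog_arm(
  motion="0,0,0,0,0;0,0,0,0,0;0,0,0,0,0;0,0,0,0,0;0,0,0,0,0",
)

```text
t: 2.7
eef_pos: [476.0, 44.6, 148.7]
tcp_rot: [-3.141, -0.0, 0.261]
ft_force: [-1.6, 1.6, 2.3]
opening: 0.136
grip_force: 30.0
```

```bash
python3 -c "
from h import *
print(go((476,47.3),.26,149))"
```

```text
(array([ 0.7, -2.6, -0.3]), np.float64(0.001), array([476. ,  44.6, 148.7]), np.float64(0.261))
```

In the tool's units: -92 mm is -0.092, -60 mm is -0.06.

>>> jog_arm(
  motion="0,0,-0.01,0,0;0,0,-0.03,0,0;0,0,-0.06,0,0;0,0,-0.092,0,0;0,0,-0.092,0,0",
)

```text
t: 3.12
eef_pos: [477.8, 44.3, 245.3]
tcp_rot: [3.139, -0.007, 0.261]
ft_force: [0.5, 0.4, -0.8]
opening: 0.134
grip_force: 30.0
```

>>> jog_arm(
  motion="0,0,0,0,0;0,0,0,0,0",
)

```text
t: 3.28
eef_pos: [475.4, 44.4, 239.8]
tcp_rot: [-3.141, 0.001, 0.261]
ft_force: [-0.2, -0.1, -1.5]
opening: 0.136
grip_force: 30.0
```

Run:
```python
from h import *
print(go((544.7,-202.1),.11,241))
p,d=viewer.read_camera('side');cv2.imwrite('pics/s3.png',p[...,::-1])
q,_=viewer.read_camera('top');cv2.imwrite('pics/t3.png',q[...,::-1])
s=env.state()['eef_pos'];c=pix('side',[s-[0,0,60]])[0].astype(int);e=pix('top',[s])[0].astype(int)
print(c,e)
o=np.hstack([cv2.resize(z[y-60:y+60,x-60:x+60],(400,400),interpolation=2) for z,(x,y) in((p,c),(q,e))])
cv2.imwrite('pics/z3.png',o[...,::-1])
```

```text
(array([  3.4, 256. ,  -1.3]), np.float64(0.151), array([475.4,  44.4, 239.8]), np.float64(0.261))
[378 235] [284 276]
```

View pics/z3.png

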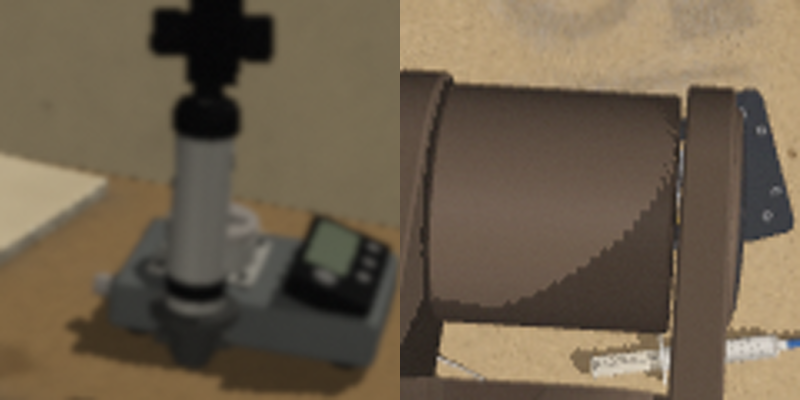

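Held and upright: the bar is still between the pads, and tube and collar hang over the bench. I'll carry it over the socket.

In the tool's units: 145 mm is 0.145, 120 mm is 0.12, 0.15 rad is 0.0375.

>>> jog_arm(
  motion="0.001,0.02,0,0.0125,0;0.002,0.05,0,0.025,0;0.003,0.09,0,0.0375,0;0.003,0.12,0,0.0375,0;0.003,0.145,0,0.0375,0",
  quiet=true,
)

```text
ok
```

>>> jog_arm(
  motion="0,0,0,0,0;0,0,0,0,0",
)

```text
t: 3.97
eef_pos: [515.9, -95.9, 239.1]
tcp_rot: [-3.141, 0.002, 0.109]
ft_force: [0.2, 1.0, -2.2]
opening: 0.137
grip_force: 30.0
```

Run:
```python
from h import *
print(go((544.7,-202.1),.11,241))
```

```text
(array([ 17.1, 108.7,  -2. ]), np.float64(-0.001), array([515.9, -95.9, 239.1]), np.float64(0.109))
```

In the tool's units: 108 mm is 0.108, 85 mm is 0.085.

>>> jog_arm(
  motion="0.004,0.025,0,0,0;0.008,0.055,0,0,0;0.013,0.085,0,0,0;0.017,0.108,0,0,0;0.017,0.108,0,0,0",
  quiet=true,
)

```text
ok
```

>>> jog_arm(
  motion="0,0,0,0,0;0,0,0,0,0;0,0,0,0,0",
)

```text
t: 4.63
eef_pos: [544.8, -199.0, 240.4]
tcp_rot: [-3.141, 0.001, 0.112]
ft_force: [1.1, 0.5, -1.2]
opening: 0.136
grip_force: 30.0
```

Run:
```python
from h import *
print(go((544.7,-202.1),.11,241))
p,d=viewer.read_camera('side');cv2.imwrite('pics/s4.png',p[...,::-1]);np.savez('s4.npz',p=p,d=d)
s=env.state()['eef_pos'];c=pix('side',[s-[0,0,110]])[0].astype(int);x,y=c;print(c)
cv2.imwrite('pics/z4.png',cv2.resize(p[y-65:y+55,x-70:x+70],(700,600),interpolation=2)[...,::-1])
```

```text
(array([-0.5,  3.1, -0.6]), np.float64(0.002), array([ 544.8, -199. ,  240.4]), np.float64(0.112))
[383 208]
```

View pics/z4.png

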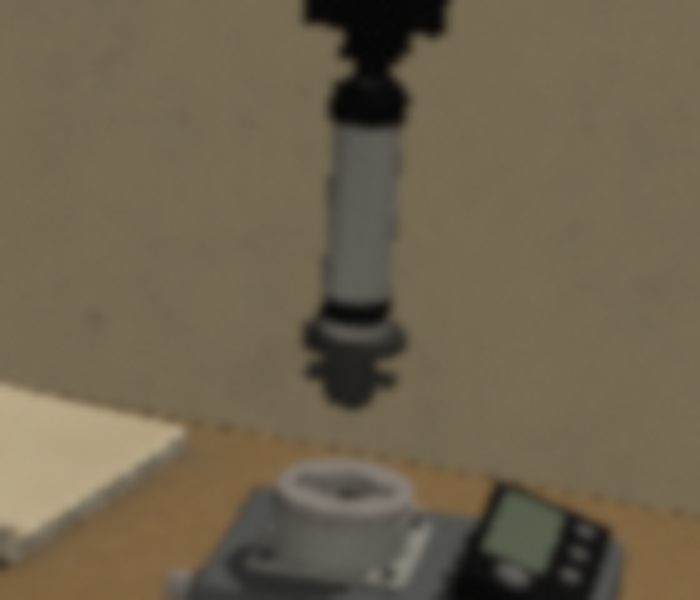

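The side view shows the gauge hanging upright with its lugs in line with the slots. The foot is near crop (350,400), and the socket mouth below it is near (346,488). I'll measure the gauge axis against the socket in this same camera.

Run:
```python
from h import *
from scipy.optimize import least_squares as LS
a=np.load('s4.npz');p,d=a['p'],a['d'];w=cloud('side',d);v,u=np.mgrid[:480,:640]
near=np.hypot(w[...,0]-545,w[...,1]+201)<45
def fit(P,r):
    return LS(lambda c:np.hypot(P[:,0]-c[0],P[:,1]-c[1])-r,[545,-205],loss='soft_l1')
for lo,hi,r in((150,195,13.5),(120,148,13.5)):
    m=near&(w[...,2]>lo)&(w[...,2]<hi)&(np.hypot(w[...,0]-545,w[...,1]+201)<25);P=w[m];f=fit(P,r);print('tube',lo,hi,m.sum(),f.x.round(2),np.sqrt(np.mean(f.fun**2)))
m=near&(w[...,2]>42)&(w[...,2]<58);P=w[m];f=fit(P,28);print('socket wall',m.sum(),f.x.round(2),np.sqrt(np.mean(f.fun**2)))
# silhouettes: tube edges per row (bright/dark vs wall), intersected as lateral offset
st=env.state()['eef_pos']
for z in(190,170,150,130):
    print('axis px expected',z,pix('side',[[st[0],st[1],z]]).round(2))
m=near&(w[...,2]>56)&(w[...,2]<68)
mm=m&(p.mean(2)>105);ys,xs=np.nonzero(mm);print('lip',mm.sum(),xs.min(),xs.max(),ys.min(),ys.max(),np.nanmedian(w[mm],0))
el=cv2.fitEllipse(max(cv2.findContours(cv2.morphologyEx(mm.astype(np.uint8),cv2.MORPH_CLOSE,np.ones((3,3))),0,1)[0],key=len));print(el, onplane('side',[el[0]],62))
print(pix('side',[[544.7,-202.1,62]]))
# tube silhouette columns by depth edge
for z in(190,170,150,130):
    e=pix('side',[[st[0],st[1],z]])[0];r=int(round(e[1]));x=int(e[0])
    row=np.hypot(w[r,:,0]-545,w[r,:,1]+201)<40;xs=np.nonzero(row)[0];g=np.abs(np.gradient(cv2.GaussianBlur(p,(1,5),0)[r].mean(1)))
    print(z,'tube px',xs.min(),xs.max(),(xs.min()+xs.max())/2,'exp',e[0].round(2))
```

```text
tube 150 195 310 [ 545.99 -197.97] 1.3414694590851826
tube 120 148 224 [ 538.78 -176.55] 7.701611217902673
socket wall 239 [ 545.83 -199.92] 5.056797169338971
axis px expected 190 [[385.48 179.49]]
axis px expected 170 [[384.77 189.38]]
axis px expected 150 [[384.07 199.13]]
axis px expected 130 [[383.38 208.72]]
lip 159 368 394 235 245 [ 545.14992006 -201.57770832   63.0150239 ]
((381.70458984375, 239.85646057128906), (9.963717460632324, 26.482919692993164), 95.9201889038086) [[ 544.47904708 -201.59914825   62.        ]]
[[381.68007223 239.74731344]]
190 tube px 378 391 384.5 exp 385.48
170 tube px 378 391 384.5 exp 384.77
150 tube px 377 390 383.5 exp 384.07
130 tube px 373 393 383.0 exp 383.38
```

In the tool's units: 28 mm is 0.028, 20 mm is 0.02.

>>> jog_arm(
  motion="-0.0014,0.0035,0,0,0;-0.0014,0.0035,0.01,0,0;-0.0014,0.0035,0.02,0,0;-0.0014,0.0035,0.028,0,0;-0.0014,0.0035,0.028,0,0",
  quiet=true,
)

```text
ok
```

>>> jog_arm(
  motion="0,0,0,0,0;0,0,0,0,0;0,0,0,0,0",
)

```text
t: 5.35
eef_pos: [544.3, -204.1, 212.9]
tcp_rot: [3.141, -0.0, 0.111]
ft_force: [-0.5, -0.3, -1.1]
opening: 0.137
grip_force: 30.0
```

Run:
```python
from h import *
print(go((543.7,-202.4),.11,241))
p,d=viewer.read_camera('side');np.savez('s5.npz',p=p,d=d)
s=env.state()['eef_pos'];c=pix('side',[[544,-202,75]])[0].astype(int);x,y=c;print(c)
cv2.imwrite('pics/z5.png',cv2.resize(p[y-30:y+30,x-40:x+40],(800,600),interpolation=2)[...,::-1])
```

```text
(array([ -0.4,  -1.8, -28.1]), np.float64(0.001), array([ 544.3, -204.1,  212.9]), np.float64(0.111))
[382 233]
```

View pics/z5.png

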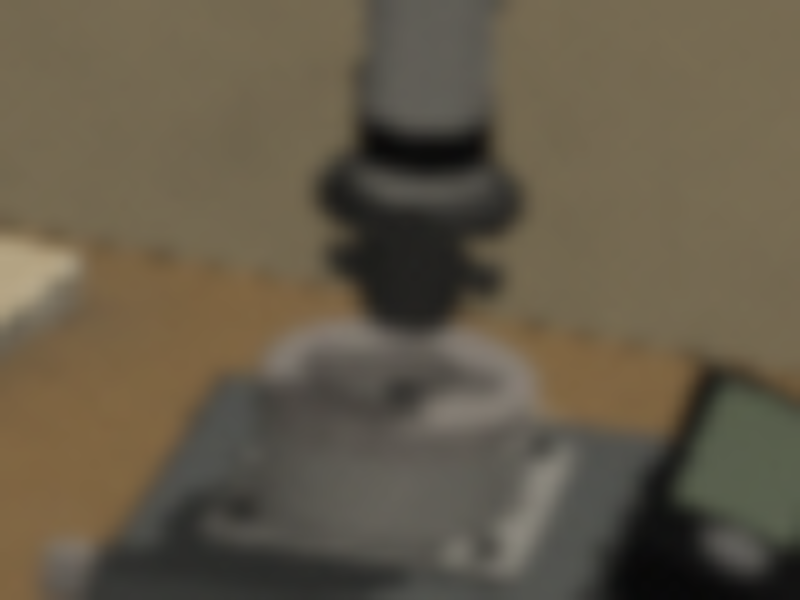

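The foot is hanging just above the mouth: collar centre near crop x 421, socket near 401. I'll quantify the offset.

Run:
```python
from h import *
P=[]
for k in range(6):
    viewer.read_camera('side');P.append(env.state()['eef_pos'])
P=np.array(P);print(P.mean(0).round(2),P.std(0).round(2))
p=np.load('s5.npz')['p'].astype(float);g=cv2.GaussianBlur(p,(3,3),0).mean(2)
t=P.mean(0)
def edges(r,x0,x1):
    q=np.abs(np.gradient(g[r]))[x0:x1];h=(x1-x0)//2
    def sub(a,o):
        i=int(np.argmax(a));s=slice(max(i-2,0),i+3);return (a[s]*np.arange(len(a))[s]).sum()/a[s].sum()+o
    return sub(q[:h],x0),sub(q[h:],x0+h)
for z in(170,160,150,140,130,120):
    e=pix('side',[[t[0],t[1],z]])[0];r=int(round(e[1]));a,b=edges(r,int(e[0])-11,int(e[0])+12)
    print(z,r,round(a,2),round(b,2),'mid',round((a+b)/2,2),'exp',e.round(2))
for z in (54,50,46):
    e=pix('side',[[544.5,-202,z]])[0];r=int(round(pix('side',[[536.5,-175,z]])[0][1]));a,b=edges(r,int(e[0])-19,int(e[0])+20)
    print('sock',z,r,round(a,2),round(b,2),round((a+b)/2,2),'exp',e.round(2), 'near-edge',pix('side',[[536.5,-175,z]])[0].round(2))
print('px/mm x,y',pix('side',[[545,-202,62],[555,-202,62],[545,-192,62]]).round(2))
```

```text
[ 544.17 -204.07  212.89] [0.04 0.02 0.07]
170 189 378.73 393.79 mid 386.26 exp [385.94 188.71]
160 194 377.75 392.17 mid 384.96 exp [385.58 193.59]
150 198 377.24 392.35 mid 384.8 exp [385.23 198.42]
140 203 377.78 392.38 mid 385.08 exp [384.88 203.22]
130 208 376.84 391.03 mid 383.93 exp [384.53 207.99]
120 213 376.81 391.69 mid 384.25 exp [384.19 212.72]
sock 54 249 371.08 398.78 384.93 exp [381.5  243.38] near-edge [380.97 249.11]
sock 50 251 369.16 398.02 383.59 exp [381.37 245.18] near-edge [380.84 250.94]
sock 46 253 368.04 397.22 382.63 exp [381.24 246.96] near-edge [380.7  252.76]
px/mm x,y [[381.52 239.74]
 [376.85 238.83]
 [379.93 241.53]]
```

In the tool's units: 12 mm is 0.012, -1.5 mm is -0.0015.

>>> jog_arm(
  motion="0,-0.0015,0,0,0;0,-0.0015,0.004,0,0;0,-0.0015,0.008,0,0;0,-0.0015,0.012,0,0;0,-0.0015,0.012,0,0",
  quiet=true,
)

```text
ok
```

>>> jog_arm(
  motion="0,0,0,0,0;0,0,0.002,0,0;0,0,0.004,0,0;0,0,0.004,0,0;0,0,0.004,0,0",
)

```text
t: 6.53
eef_pos: [543.9, -202.6, 196.6]
tcp_rot: [-3.142, 0.0, 0.111]
ft_force: [0.5, 0.3, -1.9]
opening: 0.137
grip_force: 30.0
```

>>> jog_arm(
  motion="0,0,0.002,0,0;0,0,0.004,0,0;0,0,0.004,0,0;0,0,0.004,0,0",
)

```text
t: 6.87
eef_pos: [543.9, -202.5, 192.5]
tcp_rot: [-3.141, 0.0, 0.111]
ft_force: [0.1, 0.1, -3.1]
opening: 0.136
grip_force: 30.0
```

In the tool's units: 6 mm is 0.006, 4 mm is 0.004.

>>> jog_arm(
  motion="0,0,0.002,0,0;0,0,0.004,0,0;0,0,0.006,0,0;0,0,0.006,0,0",
)

```text
t: 7.2
eef_pos: [543.8, -202.5, 186.1]
tcp_rot: [-3.141, 0.001, 0.111]
ft_force: [0.7, 0.3, -1.2]
opening: 0.141
grip_force: 30.0
```

>>> jog_arm(
  motion="0,0,0.002,0,0;0,0,0.004,0,0;0,0,0.006,0,0;0,0,0.006,0,0",
)

```text
t: 7.53
eef_pos: [543.8, -202.5, 180.2]
tcp_rot: [-3.141, 0.001, 0.111]
ft_force: [0.2, 0.5, -1.4]
opening: 0.136
grip_force: 30.0
```

Going in freely. Now seat the collar until contact force shows.

>>> jog_arm(
  motion="0,0,0.001,0,0;0,0,0.0015,0,0;0,0,0.0015,0,0",
)

```text
t: 7.78
eef_pos: [543.9, -202.5, 179.1]
tcp_rot: [3.142, 0.0, 0.111]
ft_force: [0.1, -0.6, -1.2]
opening: 0.132
grip_force: 30.0
```

>>> jog_arm(
  motion="0,0,0.001,0,0;0,0,0.0015,0,0;0,0,0.0015,0,0",
)

```text
t: 8.03
eef_pos: [544.3, -202.7, 178.6]
tcp_rot: [3.141, -0.001, 0.111]
ft_force: [-0.3, 1.4, 6.1]
opening: 0.134
grip_force: 30.0
```

In the tool's units: 0.5 rad is 0.125.

>>> jog_arm(
  motion="0,0,0,0.025,0;0,0,0,0.05,0;0,0,0,0.075,0;0,0,0,0.1,0;0,0,0,0.125,0",
)

```text
t: 8.45
eef_pos: [544.8, -202.8, 178.6]
tcp_rot: [-3.142, -0.003, -0.394]
ft_force: [1.0, 0.9, 4.0]
opening: 0.137
grip_force: 30.0
```

>>> jog_arm(
  motion="0,0,0,0.025,0;0,0,0,0.05,0;0,0,0,0.075,0;0,0,0,0.1,0;0,0,0,0.1,0",
)

```text
t: 8.87
eef_pos: [544.8, -202.7, 178.6]
tcp_rot: [-3.14, -0.003, -0.794]
ft_force: [1.1, 1.7, 5.9]
opening: 0.14
grip_force: 30.0
```

```bash
python3 -c "
from h import *
print(env.state()['moment'],env.state()['joints'])"
```

```text
[ 0.39416387 -0.35085062 -0.04020985] [-4.70034239e-01  4.66786712e-01  1.71227214e+00  4.37903846e-04
  9.59739209e-01  1.89446632e+00]
```

In the tool's units: 0.15 rad is 0.0375.

>>> jog_arm(
  motion="0,0,0,0.015,0;0,0,0,0.03,0;0,0,0,0.0375,0;0,0,0,0.0375,0",
)

```text
t: 9.2
eef_pos: [544.8, -202.7, 178.6]
tcp_rot: [-3.14, -0.002, -0.939]
ft_force: [0.9, 0.8, 6.2]
opening: 0.13
grip_force: 30.0
```

```bash
python3 -c "
from h import *
print(env.state()['moment'])"
```

```text
[ 0.38783675 -0.42627755  0.02565803]
```

>>> jog_arm(
  motion="0,0,0,0.0075,0;0,0,0,0.015,0;0,0,0,0.015,0;0,0,0,0.015,0",
)

```text
t: 9.53
eef_pos: [544.8, -202.6, 178.6]
tcp_rot: [-3.14, -0.002, -0.997]
ft_force: [2.0, 1.4, 5.4]
opening: 0.14
grip_force: 30.0
```

```bash
python3 -c "
from h import *
print(env.state()['moment'])"
```

```text
[ 0.48421121 -0.48679248  0.13994714]
```

The turn moment is rising at about −0.98 rad yaw, which is the stop. Now the pull: about 45 mm plus 1.5 mm of lug play, in gentle steps.

In the tool's units: -5 mm is -0.005, -2 mm is -0.002.

>>> jog_arm(
  motion="0,0,0,0,0;0,0,0,0,0;0,0,-0.002,0,0;0,0,-0.005,0,0;0,0,-0.005,0,0",
)

```text
t: 9.95
eef_pos: [544.2, -202.5, 182.9]
tcp_rot: [-3.141, -0.001, -0.998]
ft_force: [3.2, 1.3, -5.0]
opening: 0.136
grip_force: 30.0
```

>>> jog_arm(
  motion="0,0,-0.004,0,0;0,0,-0.008,0,0;0,0,-0.012,0,0;0,0,-0.012,0,0;0,0,-0.012,0,0",
)

```text
t: 10.37
eef_pos: [543.9, -202.5, 194.8]
tcp_rot: [-3.141, -0.0, -0.999]
ft_force: [2.6, 0.5, -6.4]
opening: 0.137
grip_force: 30.0
```

Run:
```python
from h import *
p,d=viewer.read_camera('side')
x,y=pix('side',[[544,-202,130]])[0].astype(int)
cv2.imwrite('pics/z6.png',cv2.resize(p[y-60:y+60,x-60:x+60],(600,600),interpolation=2)[...,::-1])
```

```text
(no output)
```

View pics/z6.png

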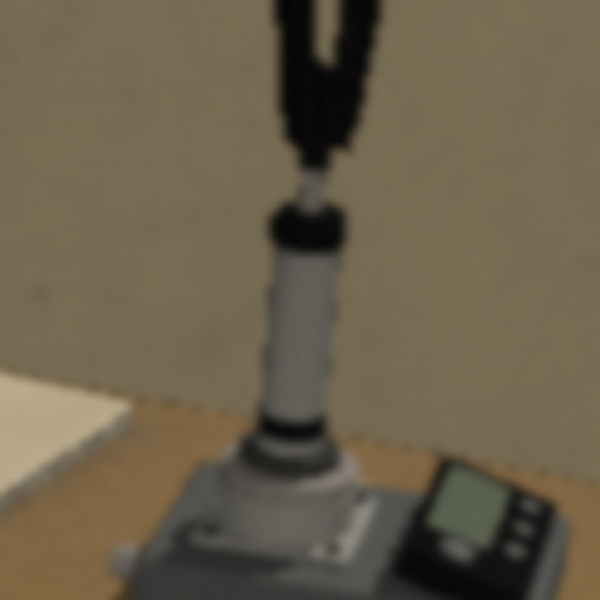

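The collar stays down on the socket, steel rod shows above the tube cap (crop ~(312,185)), and the pull is about 5 N, so it is locked. I'll draw on to z ≈ 225.

In the tool's units: -20 mm is -0.02, -16 mm is -0.016.

>>> jog_arm(
  motion="0,0,-0.004,0,0;0,0,-0.008,0,0;0,0,-0.012,0,0;0,0,-0.016,0,0;0,0,-0.02,0,0",
)

```text
t: 10.83
eef_pos: [543.8, -202.5, 215.0]
tcp_rot: [3.141, 0.0, -0.999]
ft_force: [1.9, 0.3, -9.2]
opening: 0.138
grip_force: 30.0
```

>>> jog_arm(
  motion="0,0,-0.003,0,0;0,0,-0.006,0,0;0,0,-0.009,0,0;0,0,-0.01,0,0;0,0,-0.01,0,0",
)

```text
t: 11.25
eef_pos: [543.9, -202.5, 224.8]
tcp_rot: [3.142, -0.0, -0.999]
ft_force: [2.1, -0.0, -8.8]
opening: 0.136
grip_force: 30.0
```

>>> jog_arm(
  motion="0,0,0,0,0;0,0,0,0,0;0,0,0,0,0",
)

```text
t: 11.5
eef_pos: [543.9, -202.5, 224.5]
tcp_rot: [3.141, 0.0, -0.999]
ft_force: [0.8, 0.2, -10.1]
opening: 0.134
grip_force: 30.0
```

Run:
```python
from h import *
p,d=viewer.read_camera('side')
x,y=pix('side',[[544,-202,180]])[0].astype(int)
cv2.imwrite('pics/z7.png',cv2.resize(p[y-40:y+60,x-40:x+40],(480,600),interpolation=2)[...,::-1])
for z in(168,212,213,217): print(z,(pix('side',[[544,-202,z]])[0]-[x-40,y-40])*6)
```

```text
168 [237.69832552 276.032794  ]
212 [247.25486876 144.63080829]
213 [247.47590477 141.59157424]
217 [248.36178927 129.41070722]
```

View pics/z7.png

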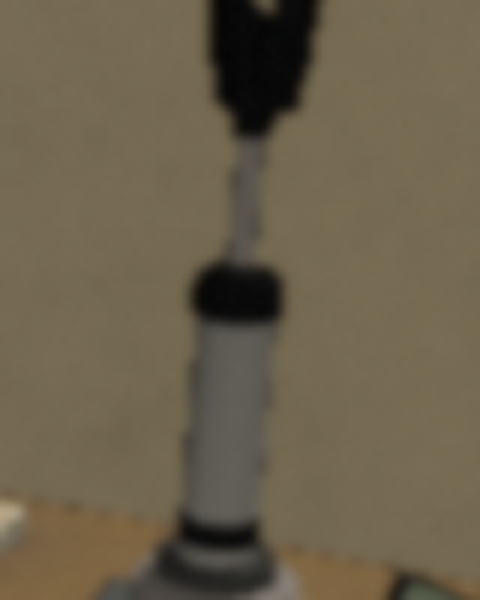

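The rod is drawn about 44–45 mm. The dark ring merges with the black cap at crop (238,265), the steel above it is about 42 mm long, and the pull matches 9.4 N. I'll hold, then hand in.

In the tool's units: -0.4 mm is -0.0004.

>>> jog_arm(
  motion="0,0,-0.0004,0,0;0,0,-0.0004,0,0;0,0,-0.0004,0,0;0,0,-0.0004,0,0;0,0,-0.0004,0,0",
)

```text
t: 11.97
eef_pos: [543.9, -202.6, 225.0]
tcp_rot: [3.141, -0.0, -0.999]
ft_force: [2.7, 1.0, -10.5]
opening: 0.136
grip_force: 30.0
```

>>> jog_arm(
  motion="0,0,0,0,0;0,0,0,0,0;0,0,0,0,0;0,0,0,0,0",
)

```text
t: 12.3
eef_pos: [543.9, -202.5, 225.0]
tcp_rot: [3.142, -0.0, -0.999]
ft_force: [1.8, 0.7, -10.2]
opening: 0.14
grip_force: 30.0
```

```bash
python3 -c "
from h import *
print(env.job_done())"
```

```text
the job is handed in; nothing more can be done
None
```

I handed the job in at 12.3 s with the T-handle gauge seated and locked in the meter and the rod held at about 45 mm, worked out from tool height and pull because the ring blends into the black cap in the camera view; the hand-in gave no verdict.

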